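Rehang an empty display hook in the bar's notch between loaded hooks

TASK

Take the empty display hook off the small returns stand and hang it on the long bar of the display stand, lowering it from above into the gap between the two inner loaded hooks, its prong facing the same way as theirs. The bar has one notch in its top edge somewhere in that gap: ease the hook's saddle along the bar by feel, pressing only gently, until it drops fully home in the notch, then let go of it. Do not shove the hanging hooks along the bar or knock them off, and never press hard on the stand (keep it under about 30 N).

Things in the scene. Friction and masses are not known exactly. Their poses are not given: they have to be found in the camera images.
- hook_tab (a point): Middle of the upright grey grip tab of the empty steel hook (0.16 kg, loose, on the returns stand). Tab: plate 8 mm thick (x), 18 wide (y), 50 tall, its foot on the saddle's bridge, 25 mm below this point. Axes: x to the prong, y along the bar, z up. Grip across the 8 mm at this height; fingertips more than 24 mm lower hit the bridge. 189 mm above the table when on a flat bar top, 181 in the notch
- hook_saddle (a point): Middle of the underside of the empty hook's bridge, 29 mm under the tab's middle. The saddle is an upside-down U: bridge 20 mm wide (y), 23 deep (x), 4 thick; 15 mm wide inside (x); back leg (-x) 26 mm long, 20 wide; front plate (+x) 46 mm wide, reaching 80 mm below this point, the hook's lowest end
- hook_prong (a point): Tip of the empty hook's wire prong (26 mm wide): 72 mm in front (+x) of the tab's middle and 69 mm below it; axes as the hook's
- returns: Small fixed returns stand; origin under the centre of its foot (120 x 100 x 10 mm), on the table. One post carries a plain bar along y, over the origin: 60 mm long, 12 thick (x), 36 tall, top 160 mm above the table. The empty hook hangs on it, prong to +x, within 8 mm of the bar's middle
- stand: Fixed display stand; origin under the centre of its foot (110 x 370 x 10 mm), on the table. Axes: x to the front, where all prongs point, y along the bar, z up. Two posts at y = -165 and +165 mm carry the rigid bar straight over the origin
- bar_top (a point): Middle of the stand, on the bar's flat top 160 mm above the table; axes as the stand's. Bar 12 mm thick (x), 36 tall. In its top edge, through its thickness, is one square notch 25 mm long (y), 8 deep, for the 20 mm bridge. The bar is clamped off-centre: the notch's middle lies anywhere from y = -16 to +16 mm of this point, not measured. The bar does not move
- nb_left_tab (a point): Middle of the grey tab of the inner loaded hook on the +y side of the gap, 64 to 67 mm from the stand's middle. Shaped as the empty hook, its plate and small boxed goods 40 mm wide (y) below the bar, tab 18 mm wide, top of tab 214 mm above the table; about 0.22 kg, loose, merely hooked over the bar's flat top; y along the bar
- nb_right_tab (a point): Middle of the grey tab of the inner loaded hook on the -y side of the gap, 64 to 67 mm from the stand's middle. Shaped as the empty hook, its plate and small boxed goods 40 mm wide (y) below the bar, tab 18 mm wide, top of tab 214 mm above the table; about 0.22 kg, loose, merely hooked over the bar's flat top; y along the bar
- outer_left_tab (a point): Middle of the grey tab of the outer loaded hook, about 118 mm to +y of the stand's middle. Shaped as the empty hook, its plate and small boxed goods 40 mm wide (y) below the bar, tab 18 mm wide, top of tab 214 mm above the table; about 0.22 kg, loose, merely hooked over the bar's flat top; y along the bar
- outer_right_tab (a point): Middle of the grey tab of the outer loaded hook, about 118 mm to -y of the stand's middle. Shaped as the empty hook, its plate and small boxed goods 40 mm wide (y) below the bar, tab 18 mm wide, top of tab 214 mm above the table; about 0.22 kg, loose, merely hooked over the bar's flat top; y along the bar
Mind the look-alikes: they are no part of the job. Leave any orange look-alike of the returns alone.

How it is judged:
By the outcome, as a careful person would: the job done as asked, in the order asked, and still so for the second after the job is handed in, with the robot touching nothing.
It also fails if it takes over 61 s, if anything falls off the work surface, if the arm or the gripper's body presses on something with over 40 N, if the wrist force passes 120 N, or if a joint passes its speed limit or range.

ROBOT

A 7-joint arm with a two-finger parallel gripper is mounted at the origin on the work surface. World frame = base frame: x ahead of the robot, y to its left, z up, the work surface at z = 0. Lengths are in m, angles in rad, forces in N, time in s.
With the tool pointing down it reaches from about 0.425 to 0.925 m from the base axis. Payload 6.8 kg.
Tool frame: the origin (TCP) lies at the very end of the fingers, on their centre line; the grasp point (between the pads) lies 19 mm behind it; z points along the fingers, y is the direction in which the jaws open and shut (so a half turn about z gives the same grasp; the last joint's range is limited). The gripper opens to 85 mm and grips with 20 to 120 N. Pads are 22 mm wide; open, the fingers measure 114 mm over their backs; the gripper's body (76 mm by 85 mm) begins 54 mm behind the grasp point. The pads swing forward as they close: fully open they stand 13 mm farther back than shut.
Start: joints at [-1.284, 0.477, 0.022, 1.555, -0.011, 1.109, -0.083], TCP at [0.26, 0.623, 0.231] pointing down, gripper open.
Joint ranges: [-2.96, 2.96], [-0.34, 2.1], [-1.41, 1.46], [0.24, 2.44], [-1.37, 4.51], [0.17, 1.92], [-2.96, 2.96]. Speed limits (rad/s): [2.39, 2.39, 3.14, 3.14, 3.14, 3.14, 3.14].

INTERFACE

Orientations are given as [roll, pitch, yaw] about the fixed x, y, z axes, in that order (R = Rz(yaw) Ry(pitch) Rx(roll)).
In Python, from plant import robot gives the robot as it stands.
- The arm moves only by the tool arm_command, never from a script. Its arguments are lists of equal length, an entry for each row: "offset": the shift along the tool's x, y, z in mm, a list of three; "roll": the turn about the tool's z in degrees. A call has 1 to 5 rows; each row is the pose to reach, as a shift and turn from the pose commanded when the call began, along the tool's axes at that moment; what a row does not reach only later rows make up. A row lasts 1/8 s, in which the tool goes at most 62.5 mm and 10.7 degrees, less where a joint would pass 70% of its speed; a pose out of reach is approached as far as the arm can. A call with a gripper value outside its range is refused whole. "claw" is the finger opening in mm, from 0 to 85.4, set as the call begins (left out, the last holds). The fingers move at their own pace and stop on an object; the grip force is fixed at half the most. Time passes only in rows, so rows that repeat a pose let the fingers close. It gives the time, the measured TCP pose, the force and the opening at its end, in the units of the state.
- robot.read_state(): the state, without advancing time (a new reading comes with each control period).
- robot.read_camera(name): name is "scene" or "top"; returns the picture (400x640x3 uint8, blue, green, red); there is no depth.
- robot.camera_model(name): a dict with "fx", "fy", "cx", "cy" (pixels), "xyz" and "orientation" of the camera in the world. Camera axes: x right, y up, looking along -z (the intrinsics and any distortion apply to the point x, -y, -z); pixel columns grow to the right and rows downward; lengths in m; the calibration is good to about 2 mm. A picture is of the moment at which its call begins. camera_model takes no time and is no camera call.
- robot.job_done(): hands the job in, once; it reports no verdict.
The state is a dict: "t": time; "joints": joint angles; "joint_velocities": joint speeds; "joint_efforts": joint torques, N m; "eef_pos": TCP position; "tcp_rot": TCP orientation; "force": force on the tool from outside, world axes, zero at the start; "moment": the same for the moment, N m; "gripper_width": opening from 0.0 (shut) to 1.0 (fully open).
Only numpy, scipy, OpenCV 4.12 (cv2) and the standard library are available. Lean on these libraries where they do the work, as an engineer would, in place of code of your own. Each camera call takes 0.05 s, during which the arm holds its last target.

## Working session

There is one attempt and no reset: what is moved stays moved. The work goes in short steps, Python scripts to look and compute and a tool call to move; the robot and the scene stay as the last step left them, time stands still between calls to the robot, and variables do not carry over. Pictures are saved under pics/ and viewed, and the job is handed in when it is done.

Besides the shell and the picture viewer there is one more tool, called after "Request:" as a command line: name --pt "numbers of a row" for each row, then --argument value for the rest. arm_command: Moves the arm, as the interface text tells. Its arguments: {"type":"object","properties":{"offset":{"type":"array"},"roll":{"type":"array"},"claw":{"type":"number"}},"required":["offset","roll"]}

```bash
mkdir -p pics; ls
python3 - <<'E'
from plant import robot
import cv2
s=robot.read_state()
for k,v in s.items(): print(k,v)
for n in("scene","top"):
    print(robot.camera_model(n)); cv2.imwrite(f"pics/{n}0.png",robot.read_camera(n))
E
```

```text
pics
t 0.0
joints [-1.28409365  0.47778545  0.02235951  1.55647914 -0.01149905  1.10929165
 -0.08310833]
joint_velocities [-0.00132978 -0.00046211  0.00089543  0.00208792  0.00089117 -0.00145841
  0.00048245]
joint_efforts [ 7.23939247e-04 -5.96455371e+01  1.60813451e+00 -2.81186950e+01
  1.24637739e-02  9.44473461e-03  1.08074795e-05]
eef_pos [0.25941692 0.6225057  0.23032423]
tcp_rot [-3.13976337e+00  1.46287620e-04  2.74678595e+00]
force [ 0.40148455 -0.07903133  1.17617341]
moment [-0.01726694 -0.01526656  0.06702769]
gripper_width 0.999876114827014
{'fx': 420.5076761111031, 'fy': 420.5076761111031, 'cx': 317.4436167390362, 'cy': 200.79709209405996, 'xyz': array([ 1.24198316, -0.18766029,  0.84697588]), 'orientation': array([0.82039601, 0.01269283, 1.24030116])}
{'fx': 510.1140597699299, 'fy': 510.1140597699299, 'cx': 320.54653646673586, 'cy': 202.76927382858253, 'xyz': array([0.31372434, 0.0234783 , 1.19909466]), 'orientation': array([ 0.18618028,  0.02629743, -1.5757352 ])}
```

View pics/scene0.png

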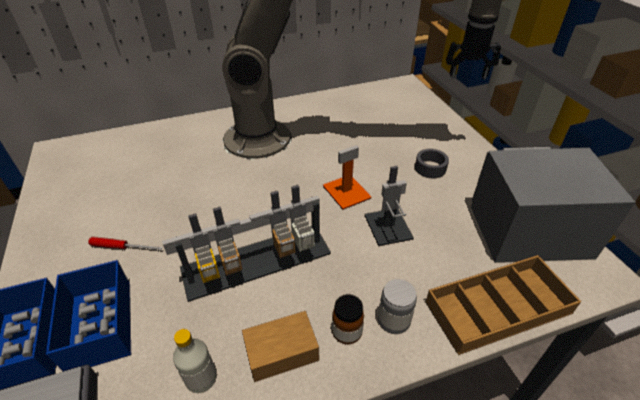

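View pics/top0.png

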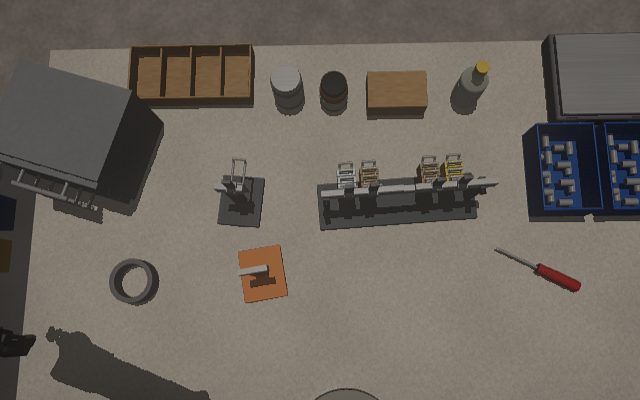

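The scene view shows the display stand around (250,245), the grey returns stand with the empty hook around (390,205), and an orange look-alike at (347,180). The top view shows the returns stand at (238,190) and the display stand at (398,195). Next I'll enlarge both.

Run:
```python
import cv2
t=cv2.imread("pics/top0.png"); s=cv2.imread("pics/scene0.png")
def crop(im,x0,y0,w,h,k,name):
    c=cv2.resize(im[y0:y0+h,x0:x0+w],None,fx=k,fy=k,interpolation=cv2.INTER_CUBIC)
    c=cv2.convertScaleAbs(c,alpha=1.5,beta=10)
    st=10
    for x in range((x0+st-1)//st*st,x0+w,st):
        cv2.line(c,((x-x0)*k,0),((x-x0)*k,5 if x%50 else 14),(0,0,255),1)
        if x%20==0: cv2.putText(c,str(x),((x-x0)*k,24),0,.35,(0,0,255),1)
    for y in range((y0+st-1)//st*st,y0+h,st):
        cv2.line(c,(0,(y-y0)*k),(6,(y-y0)*k),(0,0,255),1)
        cv2.putText(c,str(y),(8,(y-y0)*k+4),0,.35,(0,0,255),1)
    cv2.imwrite("pics/"+name,c)
crop(t,205,145,70,90,6,"t_ret.png")
crop(t,310,140,200,100,4,"t_st.png")
crop(s,155,175,185,125,4,"s_st.png")
crop(s,355,155,70,95,6,"s_ret.png")
```

```text
(no output)
```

View pics/t_ret.png

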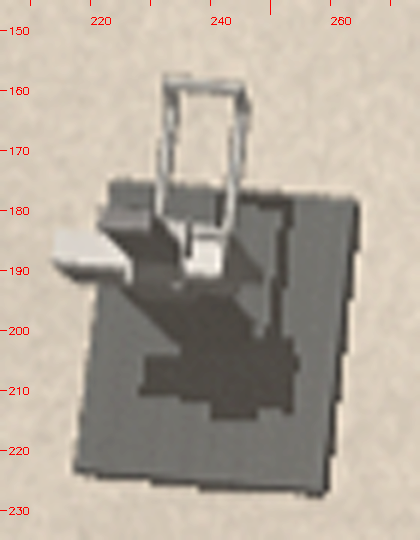

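View pics/t_st.png

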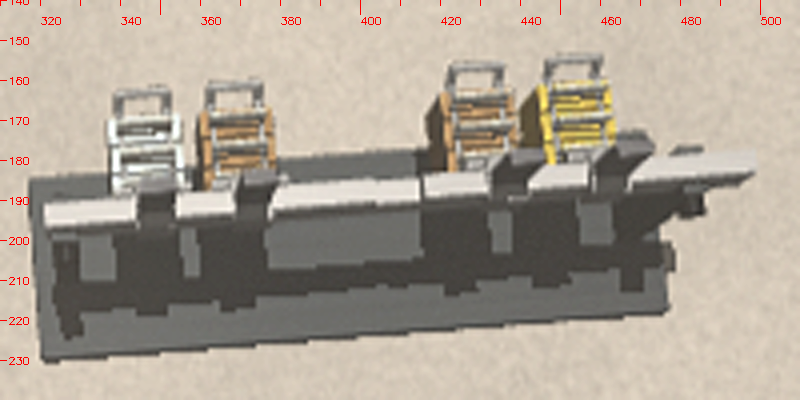

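View pics/s_st.png

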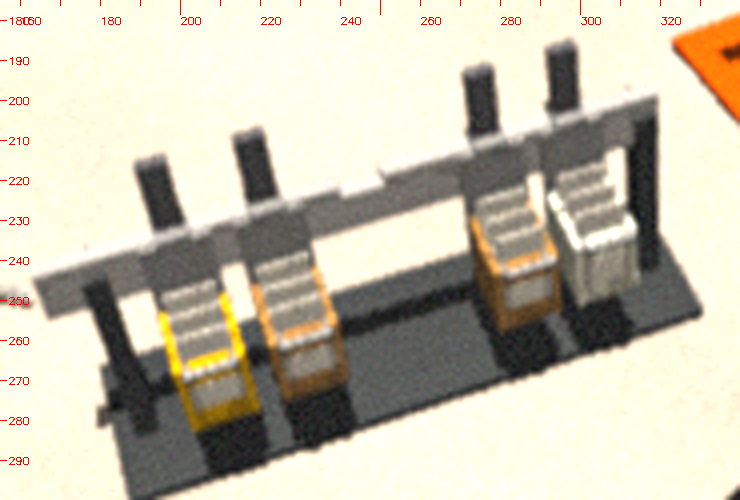

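View pics/s_ret.png

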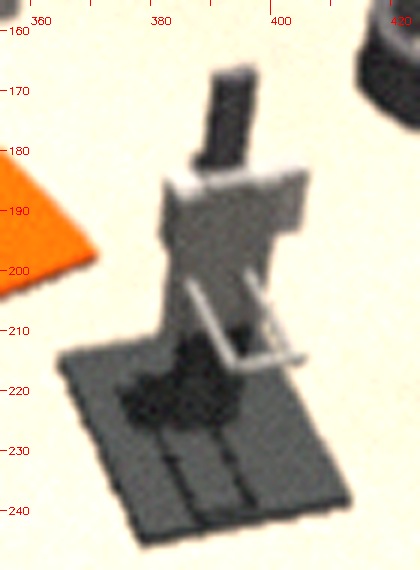

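```bash
cat > h.py <<'E'
import numpy as np, cv2
from scipy.spatial.transform import Rotation as Ro
from scipy.optimize import least_squares
CM={'scene':dict(f=420.5076761111031,c=(317.4436167390362,200.79709209405996),p=[1.24198316,-0.18766029,0.84697588],o=[0.82039601,0.01269283,1.24030116]),
'top':dict(f=510.1140597699299,c=(320.54653646673586,202.76927382858253),p=[0.31372434,0.0234783,1.19909466],o=[0.18618028,0.02629743,-1.5757352])}
def proj(cam,P):
    m=CM[cam];R=Ro.from_euler('xyz',m['o']).as_matrix()
    q=(np.atleast_2d(P)-m['p'])@R
    return np.c_[m['c'][0]+m['f']*q[:,0]/-q[:,2], m['c'][1]-m['f']*q[:,1]/-q[:,2]]
def unproj(cam,uv,z):
    m=CM[cam];R=Ro.from_euler('xyz',m['o']).as_matrix()
    uv=np.atleast_2d(uv)
    d=np.c_[(uv[:,0]-m['c'][0])/m['f'],-(uv[:,1]-m['c'][1])/m['f'],-np.ones(len(uv))]@R.T
    p=np.array(m['p']); return p+d*((np.array(z)-p[2])/d[:,2])[:,None]
def crop(im,x0,y0,w,h,k,name,a=1.5):
    c=cv2.resize(im[y0:y0+h,x0:x0+w],None,fx=k,fy=k,interpolation=cv2.INTER_CUBIC)
    c=cv2.convertScaleAbs(c,alpha=a,beta=10)
    for x in range(x0,x0+w):
        if x%5==0: cv2.line(c,((x-x0)*k+k//2,0),((x-x0)*k+k//2,5),(0,0,255),1)
        if x%20==0 or (k>7 and x%10==0): cv2.putText(c,str(x),((x-x0)*k,20),0,.4,(0,0,255),1)
    for y in range(y0,y0+h):
        if y%5==0:
            cv2.line(c,(0,(y-y0)*k+k//2),(6,(y-y0)*k+k//2),(0,0,255),1)
            cv2.putText(c,str(y),(8,(y-y0)*k+k//2+4),0,.4,(0,0,255),1)
    cv2.imwrite("pics/"+name,c)
E
python3 - <<'E'
from h import *
t=cv2.imread("pics/top0.png"); s=cv2.imread("pics/scene0.png")
crop(s,215,185,80,50,10,"s_gap.png"); 
crop(s,155,225,75,70,8,"s_L.png");crop(s,265,175,70,80,7,"s_R.png")
crop(t,355,160,90,50,8,"t_gap.png",2)
E
```

```text
(no output)
```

View pics/s_gap.png

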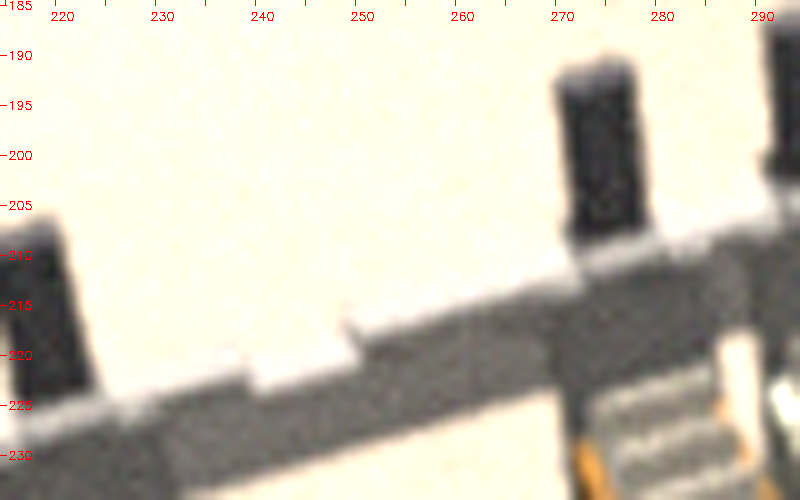

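View pics/s_L.png

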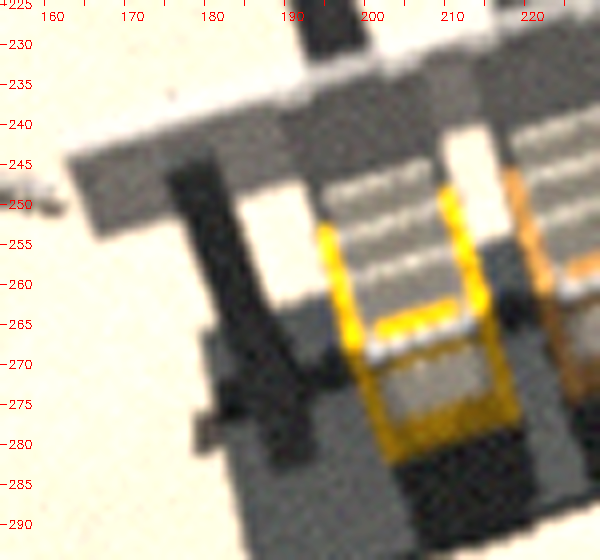

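View pics/s_R.png

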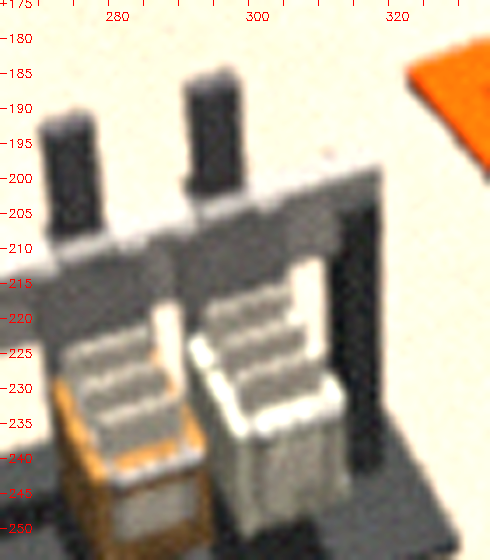

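View pics/t_gap.png

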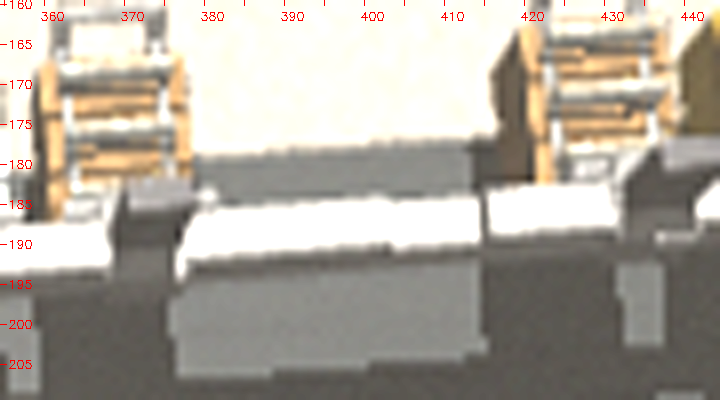

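```bash
cat > fit.py <<'E'
from h import *
# (cam, uv, local fn)
def W(p,L): # p=x,y,yaw
    c,s=np.cos(p[2]),np.sin(p[2]); L=np.atleast_2d(L)
    return np.c_[p[0]+c*L[:,0]-s*L[:,1],p[1]+s*L[:,0]+c*L[:,1],L[:,2]]
obs=[]
F=lambda sx,sy:(lambda q:(sx*.055,sy*.185,.01))
for sx,sy,uv in((1,1,(330,252.5)),(1,-1,(188.3,298.5)),(-1,-1,(180.1,265.8)),(-1,1,(320.9,232.4))): obs.append(('scene',uv,F(sx,sy)))
for sx,sy,uv in((1,1,(317,184)),(-1,1,(319.5,229)),(-1,-1,(476.3,217.5))): obs.append(('top',uv,F(sx,sy)))
B=lambda sx,sy,z=.16:(lambda q:(sx*.006,q[3]+sy*q[4],z))
obs+=[('scene',(163,244.5),B(1,-1)),('scene',(318.8,199.1),B(1,1)),('scene',(166.75,254.25),B(1,-1,.124)),
 ('top',(320.5,190.2),B(1,1)),('top',(320.5,196.5),B(-1,1)),('top',(498.7,178.2),B(1,-1)),('top',(498.7,182.8),B(-1,-1))]
N=lambda sy,z:(lambda q:(.006,q[5]+sy*.0125,z))
obs+=[('scene',(239.2,222.2),N(-1,.16)),('scene',(250.5,218.5),N(1,.16)),('scene',(239.7,224.4),N(-1,.152)),('scene',(250.3,221),N(1,.152))]
T=lambda i,sx,sy:(lambda q:(sx*.004,q[i]+sy*.009,.214))
obs+=[('scene',(270.5,192.8),T(6,1,-1)),('scene',(277.9,191.6),T(6,1,1)),('scene',(220.6,207.5),T(7,1,1))]
def res(q,full=False):
    r=[]
    for cam,uv,f in obs:
        d=q[8:11] if cam=='scene' else q[11:14]
        r.append(proj(cam,W(q,f(q))+d)[0]-uv)
    r=np.array(r)
    return r if full else np.r_[r.ravel(),q[8:14]/.0015]
if __name__=="__main__":
    q0=np.zeros(14); q0[:3]=.35,-.12,.07; q0[4]=.18;q0[6:8]=.065,-.065
    s=least_squares(res,q0,loss='soft_l1'); q=s.x
    np.save('q.npy',q)
    print(np.round(q[:2]*1000,1),np.degrees(q[2]),np.round(q[3:]*1000,1))
    for o,r in zip(obs,res(q,True)): print(o[0],o[1],np.round(r,1))
E
python3 fit.py
```

```text
[ 540.7 -123.1] 3.5335400128393406 [-1.150e+01  1.846e+02 -1.260e+01  6.430e+01 -6.740e+01 -1.000e-01
  5.000e-01 -2.000e-01  1.000e-01 -5.000e-01 -1.000e-01]
scene (330, 252.5) [ 1.6 -0.7]
scene (188.3, 298.5) [-1.2  1. ]
scene (180.1, 265.8) [-0.5 -0.6]
scene (320.9, 232.4) [-5.5 -8.9]
top (317, 184) [-1.1 -0.3]
top (319.5, 229) [-0.5  0.3]
top (476.3, 217.5) [0.3 0.8]
scene (163, 244.5) [-0.4 -0.5]
scene (318.8, 199.1) [ 0.7 -0.6]
scene (166.75, 254.25) [0.1 0.4]
top (320.5, 190.2) [0.1 0.1]
top (320.5, 196.5) [ 0.5 -0.6]
top (498.7, 178.2) [-0.5 -0.5]
top (498.7, 182.8) [0.3 0.5]
scene (239.2, 222.2) [ 0.2 -0.4]
scene (250.5, 218.5) [-0.5  0.2]
scene (239.7, 224.4) [ 0.1 -0.2]
scene (250.3, 221) [0.1 0.1]
scene (270.5, 192.8) [0.1 1.5]
scene (277.9, 191.6) [0.3 0.6]
scene (220.6, 207.5) [0.2 0.7]
```

```bash
sed -i "s/,(-1,1,(320.9,232.4))//" fit.py; python3 fit.py|head -2
cat > fit2.py <<'E'
from fit import *
obs=[]
F=lambda sx,sy:(lambda q:(sx*.060,sy*.05,.01))
for sx,sy,uv in((1,1,(413.2,237.8)),(1,-1,(378.2,245.3)),(-1,-1,(364,213.7))): obs.append(('scene',uv,0,(sx*.06,sy*.05,.01)))
for sx,sy,uv in((1,1,(222.8,174.2)),(1,-1,(264,177.8)),(-1,-1,(258.7,227.2)),(-1,1,(217,223.3))): obs.append(('top',uv,0,(sx*.06,sy*.05,.01)))
obs+=[('scene',(405.7,183.4),0,(.006,.03,.16)),('top',(213.7,184),0,(.006,.03,.16)),('top',(213.7,188.7),0,(-.006,.03,.16))]
obs+=[('scene',(389.8,168.2),3,(.004,-.009,.214)),('scene',(397.2,167.5),3,(.004,.009,.214)),
('scene',(393.7,215.3),3,(.072,-.013,.12)),('scene',(405.3,214),3,(.072,.013,.12)),
('top',(232,157.8),3,(.072,.013,.12)),('top',(245,159.8),3,(.072,-.013,.12)),
('top',(222.8,178.8),3,(.004,.009,.214)),('top',(229.5,178.8),3,(.004,-.009,.214)),('top',(229.2,182.8),3,(-.004,-.009,.214))]
def res2(q,full=False):
    r=[]
    for cam,uv,k,l in obs:
        d=q[6:9] if cam=='scene' else q[9:12]
        r.append(proj(cam,W(q[k:k+3],l)+d)[0]-uv)
    r=np.array(r)
    return r if full else np.r_[r.ravel(),q[6:12]/.0015]
q0=np.zeros(12);q0[:6]=[.5,.2,-.08]*2
q=least_squares(res2,q0,loss='soft_l1').x
for k in(0,3): print(np.round(q[k:k+2]*1000,1),np.degrees(q[k+2]))
print(np.round(q[6:]*1000,1))
for o,r in zip(obs,res2(q,True)): print(o[0],o[1],o[3],np.round(r,1))
E
python3 fit2.py
```

```text
[ 540.5 -123.5] 3.6333834182658484 [-11.1 184.6 -12.   65.  -66.8  -0.3   0.3  -0.3   0.3  -0.3  -0. ]
scene (330, 252.5) [ 1.3 -0.9]
[545.8 243.8] -5.067830062757495
[545.5 236.8] -5.689546441480621
[ 0.1 -0.6 -0.4 -0.1  0.6  0.1]
scene (413.2, 237.8) (0.06, 0.05, 0.01) [ 0.2 -0.4]
scene (378.2, 245.3) (0.06, -0.05, 0.01) [-0.4 -0.8]
scene (364, 213.7) (-0.06, -0.05, 0.01) [-0.8 -0.4]
top (222.8, 174.2) (0.06, 0.05, 0.01) [0.1 0.2]
top (264, 177.8) (0.06, -0.05, 0.01) [ 0.  -0.3]
top (258.7, 227.2) (-0.06, -0.05, 0.01) [ 0.  -0.3]
top (217, 223.3) (-0.06, 0.05, 0.01) [-0.1  0.2]
scene (405.7, 183.4) (0.006, 0.03, 0.16) [ 0.1 -0.4]
top (213.7, 184) (0.006, 0.03, 0.16) [ 0.2 -1.1]
top (213.7, 188.7) (-0.006, 0.03, 0.16) [-0.5 -0.2]
scene (389.8, 168.2) (0.004, -0.009, 0.214) [0.7 0.4]
scene (397.2, 167.5) (0.004, 0.009, 0.214) [ 0.4 -0.1]
scene (393.7, 215.3) (0.072, -0.013, 0.12) [1.  0.8]
scene (405.3, 214) (0.072, 0.013, 0.12) [-0.5  0.2]
top (232, 157.8) (0.072, 0.013, 0.12) [0.9 0.6]
top (245, 159.8) (0.072, -0.013, 0.12) [-0.4 -0.4]
top (222.8, 178.8) (0.004, 0.009, 0.214) [-1.4 -0.1]
top (229.5, 178.8) (0.004, -0.009, 0.214) [0.8 0.7]
top (229.2, 182.8) (-0.004, -0.009, 0.214) [0.6 0.6]
```

Run:
```python
from h import *
for z in(0,.1,.2,.25): print(z,np.round(unproj('top',[(163,125),(100,212),(130,160)],z)[:,:2],3).tolist(),np.round(unproj('scene',[(474,198),(509,258),(488,150),(507,210)],z)[:,:2],3).tolist())
p=np.array([.26,.623]);psi=np.radians(157.38)
def tool(dx,psi): 
    R=Ro.from_euler('xyz',[np.pi,0,psi]).as_matrix(); return np.round(R.T@np.array(dx)*1000,1)
print(tool([.5455-.26,.2368-.623,0],psi))
```

```text
0 [[0.74, 0.445], [0.522, 0.586], [0.651, 0.522]] [[0.524, 0.536], [0.748, 0.489], [0.336, 0.719], [0.599, 0.595]]
0.1 [[0.705, 0.409], [0.505, 0.539], [0.623, 0.48]] [[0.609, 0.451], [0.806, 0.409], [0.443, 0.612], [0.675, 0.503]]
0.2 [[0.669, 0.374], [0.488, 0.492], [0.595, 0.438]] [[0.693, 0.365], [0.864, 0.329], [0.55, 0.505], [0.751, 0.41]]
0.25 [[0.651, 0.357], [0.479, 0.469], [0.581, 0.418]] [[0.736, 0.323], [0.894, 0.289], [0.603, 0.451], [0.789, 0.364]]
[-412.1 -246.7   -0. ]
```

Request:
arm_command --pt "-20 -18 -45" --pt "-66 -58 -70" --pt "-112 -98 -70" --pt "-158 -138 -70" --pt "-204 -178 -70" --roll '[0, 10, 20, 30, 40]' --claw 85

```text
t: 0.72
eef_pos: [0.38, 0.3781, 0.3012]
tcp_rot: [-3.141, -0.0, 2.043]
force: [1.2, -0.1, -0.1]
gripper_width: 0.993
```

Request:
arm_command --pt "-50 20 0" --pt "-100 41 0" --pt "-150 61 0" --pt "-202 82 0" --pt "-202 82 0" --roll '[8, 16, 24, 32.8, 32.8]' --claw 40

```text
t: 1.35
eef_pos: [0.5481, 0.2336, 0.301]
tcp_rot: [3.14, 0.003, 1.467]
force: [-0.9, -0.3, 0.0]
gripper_width: 0.47
```

Run:
```python
from h import *
from plant import robot
print(robot.read_state()['eef_pos'],np.degrees(robot.read_state()['tcp_rot']))
t=robot.read_camera('top');s=robot.read_camera('scene')
crop(t,190,130,90,90,7,"t1.png");crop(s,345,120,90,110,6,"s1.png")
```

```text
[0.54805155 0.23361023 0.30102052] [1.79915727e+02 1.46893863e-01 8.40381460e+01]
```

View pics/s1.png

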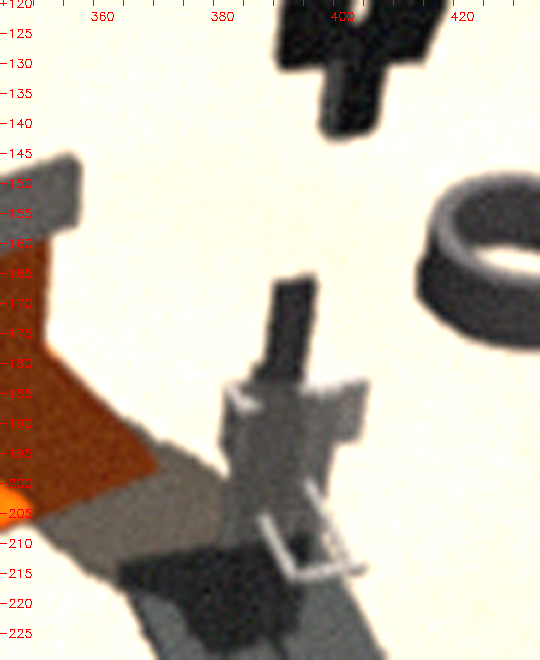

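View pics/t1.png

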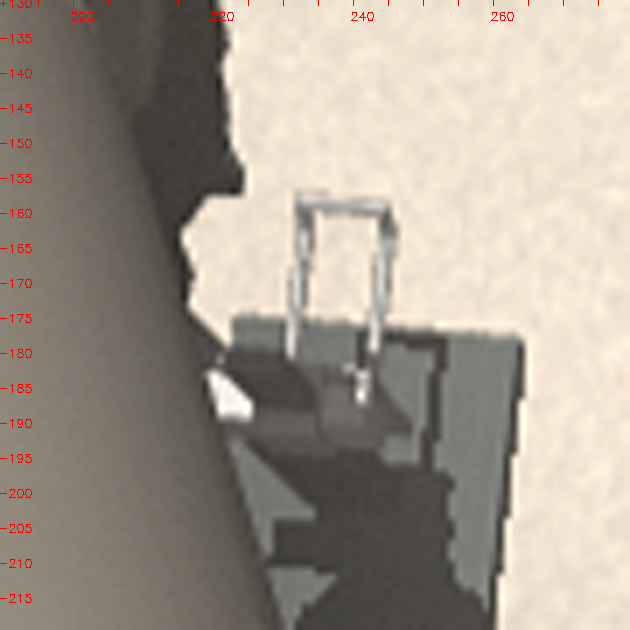

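Scene: finger end at about (401,141), above the tab top at (394,167). Top: the arm hides the gripper. I'll lower partway and check that the arm has settled.

Request:
arm_command --pt "0 0 30" --pt "0 0 60" --pt "0 0 60" --roll '[0, 0, 0]'

```text
t: 1.82
eef_pos: [0.5424, 0.2397, 0.2391]
tcp_rot: [-3.137, 0.002, 1.48]
force: [0.1, -0.6, -0.3]
gripper_width: 0.462
```

Run:
```python
from h import *
from plant import robot
s=robot.read_camera('scene');st=robot.read_state()
print(st['eef_pos'],np.degrees(st['tcp_rot']),st['gripper_width'],st['force'])
crop(s,345,120,90,110,6,"s2.png")
p=st['eef_pos']; a=st['tcp_rot'][2]
ty=np.array([np.sin(a),-np.cos(a),0]);tx=np.array([np.cos(a),np.sin(a),0])
for sg in(1,-1): print(proj('scene',[p+sg*ty*.02,p+sg*ty*.02+tx*.011,p+sg*ty*.02-tx*.011]).round(1).tolist())
```

```text
[0.54378106 0.23983367 0.24086401] [-1.79883570e+02  4.07562077e-02  8.47368006e+01] 0.4671986434870186 [-0.07209257  0.66934675  0.98501673]
[[398.9, 162.2], [403.3, 161.5], [394.5, 162.9]]
[[392.7, 152.3], [397.0, 151.6], [388.3, 153.0]]
```

View pics/s2.png

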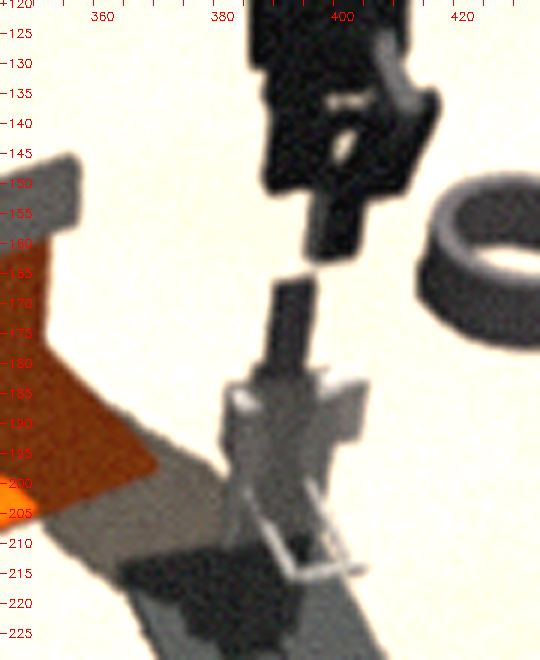

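Request:
arm_command --pt "0 0 0" --pt "0 0 0" --pt "0 0 0" --roll '[0, 0, 0]'

```text
t: 2.25
eef_pos: [0.5455, 0.2389, 0.2421]
tcp_rot: [3.141, -0.001, 1.476]
force: [-0.4, 0.8, 0.3]
gripper_width: 0.47
```

```bash
cat > st.py <<'E'
from h import *
from plant import robot
st=robot.read_state()
print(st['t'],(st['eef_pos']*1000).round(1),np.degrees(st['tcp_rot']).round(2),round(st['gripper_width'],3),st['force'].round(2),st['moment'].round(2))
E
python3 st.py
```

```text
2.25 [545.5 238.9 242.1] [ 1.7995e+02 -5.0000e-02  8.4580e+01] 0.47 [-0.37  0.82  0.3 ] [ 0.01 -0.02  0.02]
```

Request:
arm_command --pt "-2 0 20" --pt "-2 0 40" --pt "-2 0 55" --pt "-2 0 69" --pt "-2 0 69" --roll '[0, 0, 0, 0, 0]'

```text
t: 2.88
eef_pos: [0.5444, 0.2364, 0.1713]
tcp_rot: [-3.14, 0.001, 1.476]
force: [0.7, 0.7, 0.5]
gripper_width: 0.466
```

```bash
python3 st.py
python3 - <<'E'
from h import *
from plant import robot
s=robot.read_camera('scene')
crop(s,345,120,90,110,6,"s3.png")
E
```

```text
2.875 [544.4 236.4 171.3] [-1.7991e+02  7.0000e-02  8.4580e+01] 0.466 [0.74 0.66 0.47] [-0.01 -0.06 -0.02]
```

View pics/s3.png

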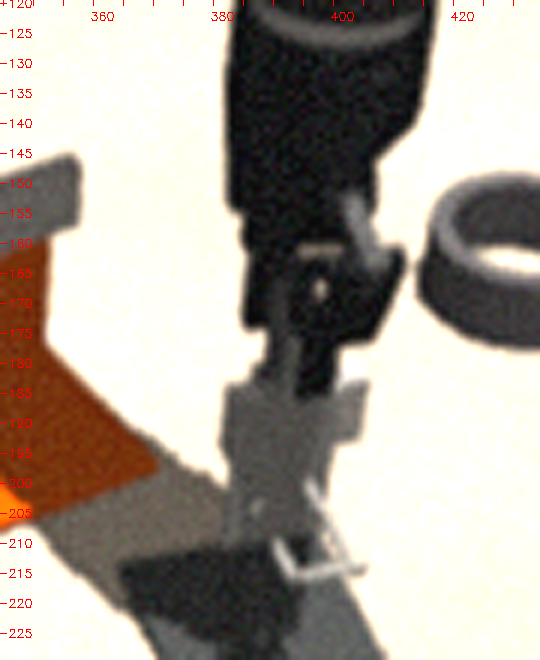

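The fingers straddle the tab, with the front finger ending at about (396,185), above the bridge. I'll close them.

Request:
arm_command --pt "0 0 0" --pt "0 0 0" --pt "0 0 0" --pt "0 0 0" --roll '[0, 0, 0, 0]' --claw 0

```text
t: 3.42
eef_pos: [0.5454, 0.2369, 0.173]
tcp_rot: [3.141, -0.001, 1.476]
force: [-0.7, -0.6, 4.0]
gripper_width: 0.082
```

```bash
python3 st.py
```

```text
3.425 [545.4 236.9 173. ] [ 1.7995e+02 -5.0000e-02  8.4580e+01] 0.082 [-0.66 -0.58  4.05] [-0.04  0.19  0.03]
```

Request:
arm_command --pt "0 0 -6" --pt "0 0 -16" --pt "0 0 -30" --pt "0 0 -45" --pt "0 0 -60" --roll '[0, 0, 0, 0, 0]'

```text
t: 4.05
eef_pos: [0.5451, 0.2367, 0.2337]
tcp_rot: [3.141, -0.0, 1.476]
force: [-0.8, 0.4, -2.1]
gripper_width: 0.082
```

```bash
python3 st.py
python3 - <<'E'
from h import *
from plant import robot
s=robot.read_camera('scene')
crop(s,345,100,90,130,5,"s4.png")
E
```

```text
4.05 [545.1 236.7 233.7] [ 1.7997e+02 -3.0000e-02  8.4580e+01] 0.082 [-0.77  0.43 -2.05] [-0.04 -0.02  0.06]
```

View pics/s4.png

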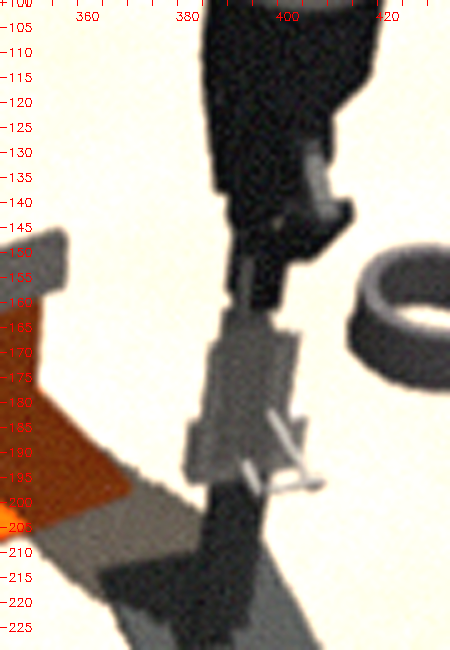

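Request:
arm_command --pt "0 0 -40" --pt "0 0 -80" --pt "0 0 -107" --pt "-30 2 -107" --pt "-70 6 -107" --roll '[0, 0, 0, -1, -2]'

```text
t: 4.72
eef_pos: [0.5442, 0.1667, 0.3398]
tcp_rot: [3.141, -0.001, 1.514]
force: [-0.2, -1.0, -2.1]
gripper_width: 0.086
```

Request:
arm_command --pt "-45 3 0" --pt "-95 8 0" --pt "-145 12 0" --pt "-195 16 0" --pt "-240 20 0" --roll '[-1, -2, -4, -6, -7]'

```text
t: 5.35
eef_pos: [0.5496, -0.0764, 0.3398]
tcp_rot: [3.141, -0.0, 1.633]
force: [0.2, -0.1, -1.0]
gripper_width: 0.085
```

```bash
python3 st.py
```

```text
5.35 [549.6 -76.4 339.8] [ 1.7996e+02 -1.0000e-02  9.3570e+01] 0.085 [ 0.16 -0.07 -1.02] [ 0.07 -0.04  0.02]
```

Request:
arm_command --pt "-20 -6 0" --pt "-37 -10 0" --pt "-46.6 -12.8 0" --pt "-46.6 -12.8 0" --pt "-46.6 -12.8 0" --roll '[0, 0, 0, 0, 0]'

```text
t: 5.98
eef_pos: [0.5404, -0.1204, 0.3392]
tcp_rot: [-3.141, -0.0, 1.635]
force: [-0.8, -0.1, -1.7]
gripper_width: 0.083
```

Request:
arm_command --pt "0 0 0" --pt "0 0 0" --pt "0 0 0" --roll '[0, 0, 0]'

```text
t: 6.35
eef_pos: [0.5402, -0.1214, 0.3393]
tcp_rot: [-3.142, -0.0, 1.634]
force: [-0.4, -0.1, -2.4]
gripper_width: 0.085
```

```bash
python3 st.py
python3 - <<'E'
from h import *
from plant import robot
s=robot.read_camera('scene');t=robot.read_camera('top')
cv2.imwrite('pics/s5f.png',s);cv2.imwrite('pics/t5f.png',t)
crop(s,190,110,100,130,6,"s5.png");crop(t,350,110,100,100,7,"t5.png")
E
python3 st.py
```

```text
6.35 [ 540.2 -121.4  339.3] [-180.    -0.    93.6] 0.085 [-0.36 -0.08 -2.45] [-0.02  0.   -0.02]
6.45 [ 540.1 -121.6  339.3] [-180.     -0.     93.58] 0.084 [ 0.27 -0.42 -1.77] [ 0.   -0.02  0.04]
```

View pics/s5.png

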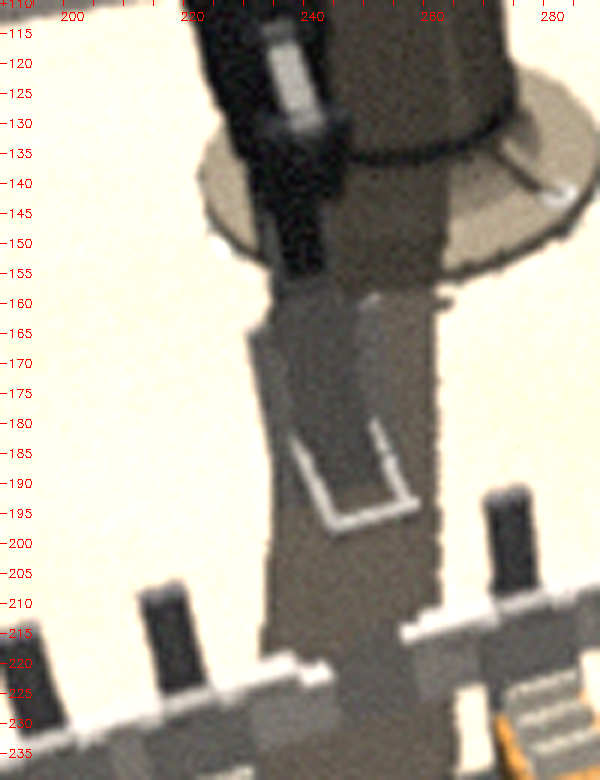

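View pics/t5.png

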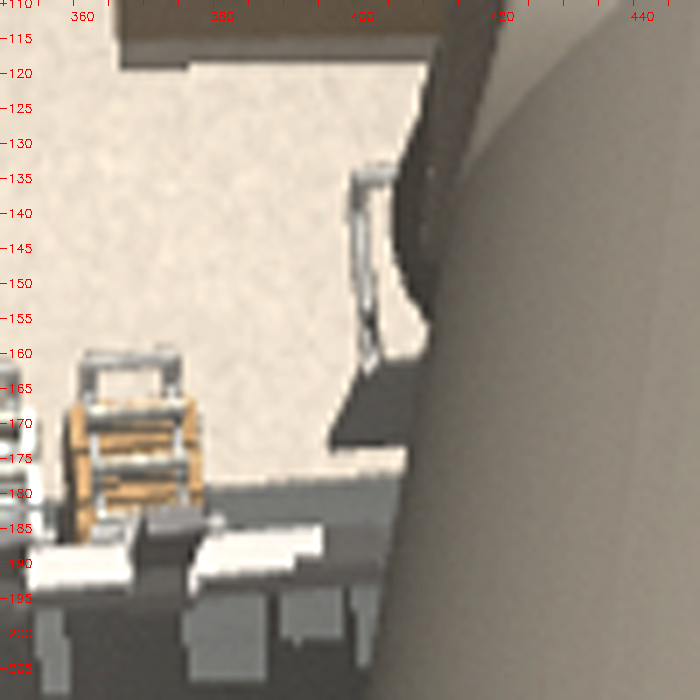

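Run:
```python
from fit import *
p=[.5402,-.1215,np.radians(3.6)]
for z in(.2863,):
  print('scene -y,+y',proj('scene',W(p,[(.072,-.013,z),(.072,.013,z)])).round(1).tolist(),'obs (245,197.3),(259,193.3)')
  print('top +y',proj('top',W(p,[(.072,.013,z)])).round(1).tolist(),'obs 400.2,134.5')
  print('plate bottom +y? ',proj('top',W(p,[(.0115,.023,z-.04)])).round(1).tolist(), proj('scene',W(p,[(.0115,-.023,.3263)])).round(1).tolist())
```

```text
scene -y,+y [[245.5, 197.2], [258.1, 193.7]] obs (245,197.3),(259,193.3)
top +y [[401.2, 135.7]] obs 400.2,134.5
plate bottom +y?  [[396.3, 172.9]] [[230.0, 165.1]]
```

Request:
arm_command --pt "0 0 25" --pt "0 0 50" --pt "0 0 70" --pt "0 0 80" --pt "0 0 80" --roll '[0, 0, 0, 0, 0]'

```text
t: 7.08
eef_pos: [0.54, -0.1216, 0.259]
tcp_rot: [-3.141, 0.0, 1.633]
force: [0.6, 0.3, -1.5]
gripper_width: 0.082
```

Request:
arm_command --pt "0 0 0" --pt "0 0 0" --roll '[0, 0]'

```text
t: 7.32
eef_pos: [0.5406, -0.1218, 0.2601]
tcp_rot: [3.14, 0.0, 1.633]
force: [-0.4, -0.0, -0.7]
gripper_width: 0.081
```

```bash
python3 st.py
python3 - <<'E'
from h import *
from plant import robot
s=robot.read_camera('scene');t=robot.read_camera('top')
crop(s,190,140,100,110,7,"s6.png");crop(t,350,120,100,100,7,"t6.png")
E
python3 st.py
```

```text
7.325 [ 540.6 -121.8  260.1] [179.92   0.    93.58] 0.081 [-0.35 -0.03 -0.72] [-0.03 -0.01  0.02]
7.425 [ 540.4 -121.7  259.8] [179.95  -0.    93.58] 0.084 [ 0.3  -0.91 -1.92] [-0.02  0.02 -0.05]
```

View pics/s6.png

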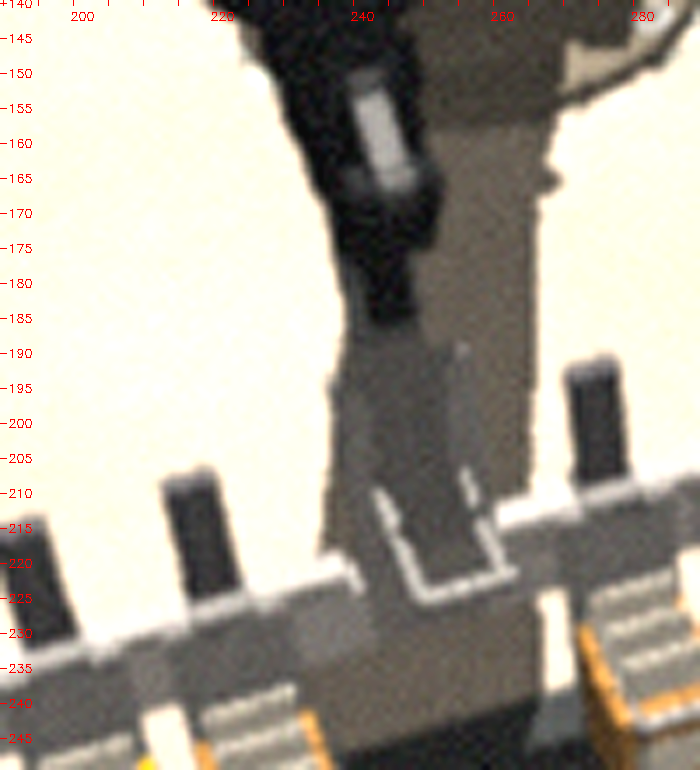

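View pics/t6.png

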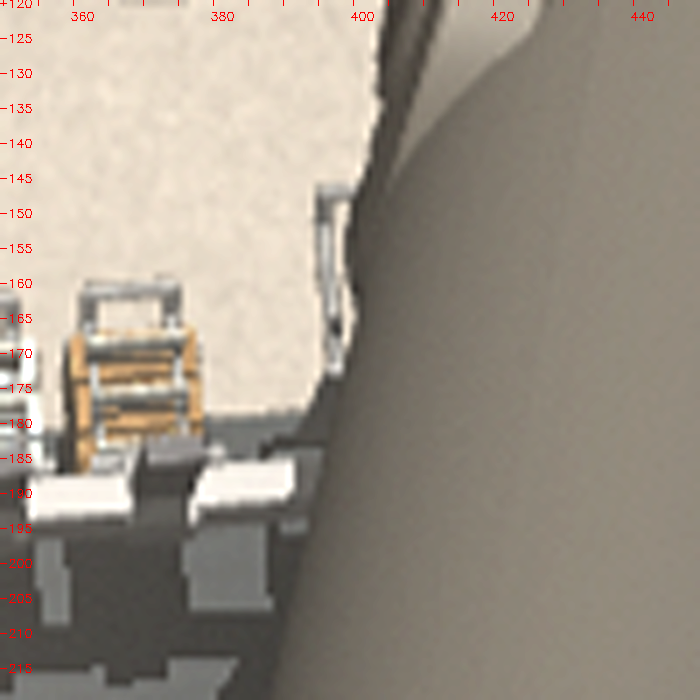

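The prong tip is at (249,225)–(261,221) in the scene view, matching the prediction, and it sits in the gap. I'll keep lowering in short, monitored moves.

Request:
arm_command --pt "0 0 5" --pt "0 0 10" --pt "0 0 15" --roll '[0, 0, 0]'

```text
t: 7.8
eef_pos: [0.54, -0.1216, 0.2437]
tcp_rot: [-3.141, -0.0, 1.633]
force: [0.1, 0.0, -1.4]
gripper_width: 0.083
```

Request:
arm_command --pt "0 0 10" --pt "0 0 20" --pt "0 0 30" --pt "0 0 35" --roll '[0, 0, 0, 0]'

```text
t: 8.3
eef_pos: [0.5397, -0.1216, 0.2083]
tcp_rot: [-3.14, -0.0, 1.633]
force: [-0.0, 0.1, -2.7]
gripper_width: 0.082
```

```bash
python3 st.py
```

```text
8.3 [ 539.7 -121.6  208.3] [-179.93   -0.     93.58] 0.082 [-0.03  0.08 -2.74] [-0.04  0.02  0.03]
```

Request:
arm_command --pt "0 0 0" --pt "0 0 4" --pt "0 0 8" --pt "0 0 11" --pt "0 0 14" --roll '[0, 0, 0, 0, 0]'

```text
t: 8.93
eef_pos: [0.5401, -0.1216, 0.1951]
tcp_rot: [3.142, -0.0, 1.633]
force: [-0.3, 0.6, -1.8]
gripper_width: 0.082
```

```bash
python3 st.py;python3 - <<'E'
from h import *
from plant import robot
s=robot.read_camera('scene')
crop(s,190,150,110,110,6,"s7.png")
E
python3 st.py
```

```text
8.925 [ 540.1 -121.6  195.1] [180.    -0.    93.58] 0.082 [-0.26  0.6  -1.82] [ 0.01 -0.01 -0.01]
8.975 [ 539.9 -121.6  194.7] [-179.97   -0.     93.58] 0.081 [-0.16  0.27 -2.42] [ 0.05 -0.    0.01]
```

View pics/s7.png

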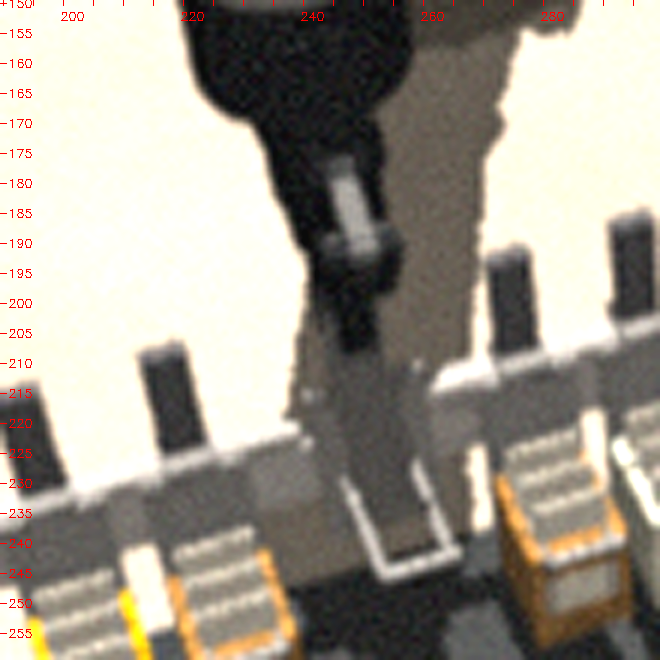

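The plate is in front of the bar, centred in the gap, with no contact force. I'll continue down to just above contact.

Request:
arm_command --pt "0 0 3" --pt "0 0 7" --pt "0 0 11" --pt "0 0 15" --pt "0 0 15" --roll '[0, 0, 0, 0, 0]'

```text
t: 9.6
eef_pos: [0.5399, -0.1216, 0.1799]
tcp_rot: [-3.141, -0.0, 1.633]
force: [-0.8, 0.3, -2.2]
gripper_width: 0.08
```

Request:
arm_command --pt "0 0 1" --pt "0 0 2" --pt "0 0 3" --pt "0 0 4" --pt "0 0 4" --roll '[0, 0, 0, 0, 0]'

```text
t: 10.22
eef_pos: [0.5401, -0.1217, 0.1762]
tcp_rot: [-3.141, -0.0, 1.633]
force: [0.0, 0.1, -1.4]
gripper_width: 0.085
```

```bash
python3 st.py
```

```text
10.225 [ 540.1 -121.7  176.2] [-179.99   -0.     93.58] 0.085 [ 0.03  0.14 -1.42] [ 0.04  0.04 -0.  ]
```

Request:
arm_command --pt "0 0 0.7" --pt "0 0 1.4" --pt "0 0 2" --pt "0 0 2" --roll '[0, 0, 0, 0]'

```text
t: 10.72
eef_pos: [0.5401, -0.1217, 0.1742]
tcp_rot: [-3.141, -0.0, 1.633]
force: [-0.3, -0.0, -2.1]
gripper_width: 0.083
```

Request:
arm_command --pt "0 0 0.5" --pt "0 0 1" --pt "0 0 1" --roll '[0, 0, 0]'

```text
t: 11.1
eef_pos: [0.5401, -0.1217, 0.1732]
tcp_rot: [-3.142, -0.0, 1.633]
force: [0.4, 0.4, -1.5]
gripper_width: 0.084
```

```bash
python3 st.py
```

```text
11.1 [ 540.1 -121.7  173.2] [-180.     -0.     93.58] 0.084 [ 0.44  0.38 -1.47] [-0.04  0.    0.01]
```

Request:
arm_command --pt "0 0 0.5" --pt "0 0 0.5" --roll '[0, 0]'

```text
t: 11.35
eef_pos: [0.5402, -0.1217, 0.173]
tcp_rot: [3.141, -0.0, 1.633]
force: [-1.0, 1.1, 1.0]
gripper_width: 0.084
```

Request:
arm_command --pt "0 0 0.5" --pt "0 0 0.5" --roll '[0, 0]'

```text
t: 11.6
eef_pos: [0.5402, -0.1217, 0.1729]
tcp_rot: [3.141, -0.0, 1.633]
force: [-2.8, 1.2, 6.1]
gripper_width: 0.084
```

```bash
python3 st.py
```

```text
11.6 [ 540.2 -121.7  172.9] [ 1.7998e+02 -3.0000e-02  9.3570e+01] 0.084 [-2.84  1.17  6.11] [ 0.21  0.58 -0.01]
```

Gentle contact: about 6–8 N, at z = 172.9 mm as expected for the flat top. Now I'll slide toward −y.

Request:
arm_command --pt "-1 0 0" --pt "-2 0 0" --pt "-3.5 0 0" --pt "-5 0 0" --roll '[0, 0, 0, 0]'

```text
t: 12.1
eef_pos: [0.5412, -0.1249, 0.1729]
tcp_rot: [3.14, -0.002, 1.635]
force: [-1.6, 4.5, 5.1]
gripper_width: 0.082
```

```bash
python3 st.py
```

```text
12.1 [ 541.2 -124.9  172.9] [ 1.7992e+02 -1.3000e-01  9.3650e+01] 0.082 [-1.62  4.47  5.09] [ 1.18  0.28 -0.04]
```

Request:
arm_command --pt "-1.5 0 0" --pt "-3 0 0" --pt "-4.5 0 0" --pt "-4.5 0 0" --roll '[0, 0, 0, 0]'

```text
t: 12.6
eef_pos: [0.5415, -0.1298, 0.1728]
tcp_rot: [3.14, -0.002, 1.634]
force: [-0.2, 4.8, 6.1]
gripper_width: 0.085
```

```bash
python3 st.py
```

```text
12.6 [ 541.5 -129.8  172.8] [ 1.7992e+02 -1.0000e-01  9.3640e+01] 0.085 [-0.15  4.76  6.06] [ 1.29  0.12 -0.01]
```

Request:
arm_command --pt "-1 0 0" --pt "-2 0 0" --pt "-2 0 0" --roll '[0, 0, 0]'

```text
t: 12.98
eef_pos: [0.5408, -0.1336, 0.1721]
tcp_rot: [-3.142, 0.001, 1.633]
force: [0.3, -0.0, -1.4]
gripper_width: 0.082
```

Request:
arm_command --pt "-1 0 0" --pt "-2 0 0" --pt "-2 0 0" --roll '[0, 0, 0]'

```text
t: 13.35
eef_pos: [0.5407, -0.1356, 0.172]
tcp_rot: [-3.141, 0.0, 1.633]
force: [0.5, 0.5, -0.6]
gripper_width: 0.09
```

```bash
python3 st.py
```

```text
13.35 [ 540.7 -135.6  172. ] [-1.7997e+02  2.0000e-02  9.3550e+01] 0.09 [ 0.48  0.55 -0.64] [-0.01 -0.02 -0.02]
```

The contact force vanished at y ≈ −133.6 mm and z fell 0.8 mm, so the bridge has dropped over the notch. I'll lower gently into it.

Request:
arm_command --pt "0 0 1" --pt "0 0 2" --pt "0 0 3" --pt "0 0 3" --roll '[0, 0, 0, 0]'

```text
t: 13.85
eef_pos: [0.5409, -0.1351, 0.1692]
tcp_rot: [-3.141, -0.0, 1.633]
force: [-0.3, -0.1, -2.5]
gripper_width: 0.085
```

Request:
arm_command --pt "0 0 1" --pt "0 0 2" --pt "0 0 3" --pt "0 0 3" --roll '[0, 0, 0, 0]'

```text
t: 14.35
eef_pos: [0.5409, -0.1351, 0.1662]
tcp_rot: [-3.141, -0.0, 1.633]
force: [0.4, -0.3, -2.9]
gripper_width: 0.083
```

```bash
python3 st.py
```

```text
14.35 [ 540.9 -135.1  166.2] [-179.99   -0.     93.58] 0.083 [ 0.38 -0.28 -2.85] [-0.    0.02  0.02]
```

Free so far, and 6.7 mm deep. I'll ease down the last millimetre or so to find the notch floor, expected at about 164.9 mm.

Request:
arm_command --pt "0 0 0.6" --pt "0 0 1.1" --pt "0 0 1.1" --roll '[0, 0, 0]'

```text
t: 14.72
eef_pos: [0.5409, -0.1351, 0.1651]
tcp_rot: [-3.142, -0.0, 1.633]
force: [-0.0, -0.2, -1.5]
gripper_width: 0.084
```

Request:
arm_command --pt "0 0 0.4" --pt "0 0 0.4" --roll '[0, 0]'

```text
t: 14.98
eef_pos: [0.541, -0.1352, 0.165]
tcp_rot: [3.141, -0.0, 1.633]
force: [-1.3, 0.5, 1.5]
gripper_width: 0.087
```

```bash
python3 st.py
```

```text
14.975 [ 541.  -135.2  165. ] [ 1.7999e+02 -1.0000e-02  9.3580e+01] 0.087 [-1.33  0.45  1.49] [0.06 0.28 0.02]
```

It contacts at 165.0 mm, 7.9 mm below the flat top, so it's fully home. Releasing.

Request:
arm_command --pt "0 0 0" --pt "0 0 0" --pt "0 0 0" --pt "0 0 0" --roll '[0, 0, 0, 0]' --claw 35

```text
t: 15.48
eef_pos: [0.541, -0.1352, 0.1648]
tcp_rot: [3.142, 0.0, 1.633]
force: [-0.2, 0.3, 0.8]
gripper_width: 0.412
```

```bash
python3 st.py;python3 - <<'E'
from h import *
from plant import robot
s=robot.read_camera('scene')
crop(s,190,150,110,110,6,"s8.png")
E
python3 st.py
```

```text
15.475 [ 541.  -135.2  164.8] [180.     0.    93.58] 0.412 [-0.22  0.32  0.83] [-0.03 -0.02  0.02]
15.525 [ 541.  -135.2  164.8] [180.     0.    93.58] 0.409 [ 0.08 -0.41  0.48] [-0.    0.03 -0.05]
```

View pics/s8.png

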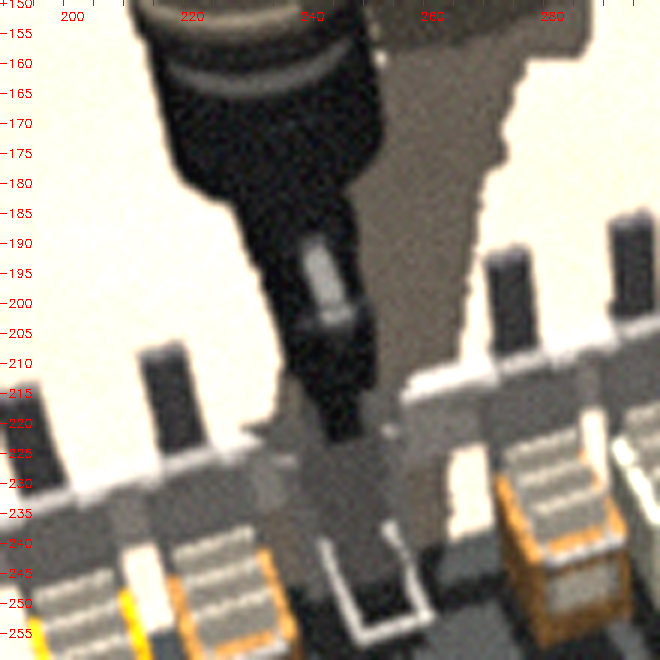

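The fingers are open and the hook stays put, hanging in the gap with its prong tip at about (249–259,253). Next I'll withdraw straight up.

Request:
arm_command --pt "0 0 -8" --pt "0 0 -20" --pt "0 0 -40" --pt "0 0 -65" --pt "0 0 -95" --roll '[0, 0, 0, 0, 0]'

```text
t: 16.15
eef_pos: [0.5408, -0.1352, 0.2613]
tcp_rot: [3.141, 0.0, 1.633]
force: [0.6, 0.8, 0.0]
gripper_width: 0.409
```

Request:
arm_command --pt "0 -10 -40" --pt "20 -40 -70" --pt "60 -60 -70" --pt "110 -80 -70" --pt "160 -90 -70" --roll '[0, 0, 0, 0, 0]'

```text
t: 16.77
eef_pos: [0.4402, 0.0198, 0.331]
tcp_rot: [3.14, -0.001, 1.632]
force: [1.1, 0.3, -0.6]
gripper_width: 0.41
```

Request:
arm_command --pt "50 0 0" --pt "100 0 0" --pt "100 0 0" --pt "100 0 0" --roll '[0, 0, 0, 0]'

```text
t: 17.27
eef_pos: [0.4351, 0.1179, 0.3303]
tcp_rot: [3.141, 0.0, 1.633]
force: [0.6, -0.6, -0.2]
gripper_width: 0.409
```

```bash
python3 st.py;python3 - <<'E'
from h import *
from plant import robot
s=robot.read_camera('scene');t=robot.read_camera('top')
crop(s,155,175,185,125,4,"s9.png");crop(t,310,140,200,100,4,"t9.png");crop(s,205,180,80,80,9,"s9z.png")
E
```

```text
17.275 [435.1 117.9 330.3] [1.7996e+02 1.0000e-02 9.3550e+01] 0.409 [ 0.63 -0.61 -0.24] [-0.09  0.    0.05]
```

View pics/s9.png

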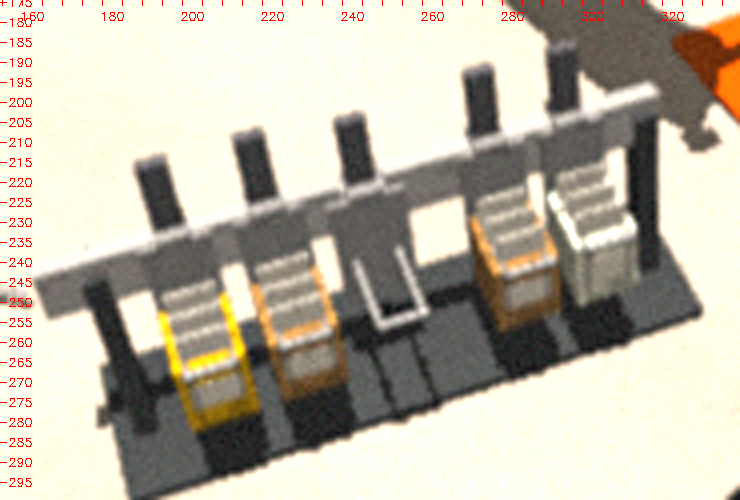

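View pics/t9.png

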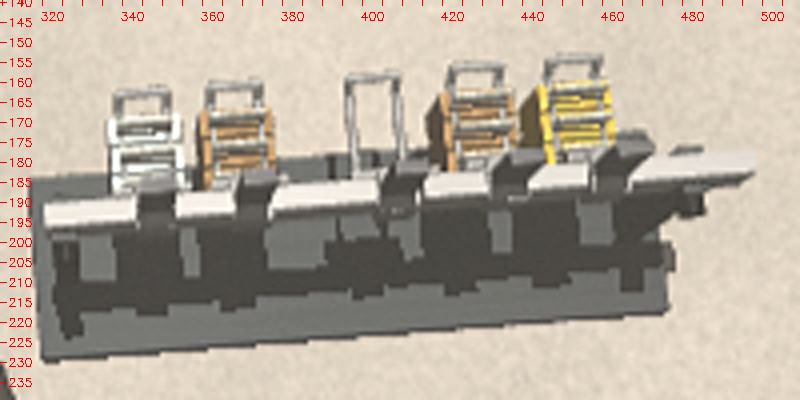

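View pics/s9z.png

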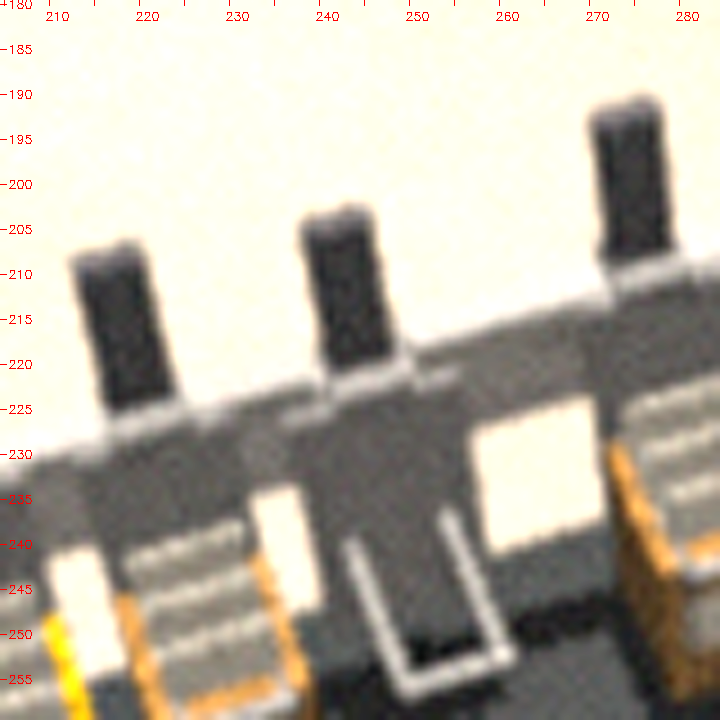

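The empty hook sits level with its tab top at about (240,203), lower than the line joining the neighbours' tops, so it is in the notch. The bridge is sunk to the bar's line, the prong faces the front, and all four loaded hooks are where they were. Handing in.

Run:
```python
from plant import robot
print(robot.job_done())
```

```text
the job is handed in; nothing more can be done
None
```

The empty hook now hangs in the notch on the display stand, between the two inner loaded hooks, with its prong facing the same way as theirs. The job is handed in, but no verdict is reported.

- **Moves:** I took the hook off the grey returns stand and lowered it from above into the gap, onto the flat bar top. Then I slid it toward −y, with about 5–6 N showing on the wrist.
- **Finding the notch:** The contact force vanished about 10 mm to −y of the stand's middle, close to where I had estimated the notch from the pictures (centre about −12 mm). I lowered the hook until it touched the floor at a tool height of 165.0 mm. That is 7.9 mm below the flat-top reading of 172.9 mm, against a nominal 8 mm.
- **Final checks:** After I let go and backed the arm off, both cameras showed the hook level and sunk in the notch. All four loaded hooks were where they started. The highest force I read on the wrist was about 6 N in any direction, and the clock was at about 17.4 s.

No check failed. Two were weaker than the rest: the last millimetre was confirmed by contact height, not by pictures, and forces were read only at the end of each move.

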